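# Close the glue pot

### The job

Close the cobbler's glue pot: lift the cap off the bench by its grip bar, set it level over the pot's neck, turn it back (anticlockwise from above) until it drops into its thread, then screw it forward (clockwise) until it is fully home on the pot's shoulder, and let go. Leave the hammer, the shoe last, the spray can and the polish tin where they are.

Things in the scene. Friction and masses are not known exactly. Their poses are not given: they have to be found in the camera images.
- cap_grip (a point): Place to grip on the upright bar across the top of the loose black screw cap: bar 48 mm long, 14 mm thick, 36 mm high. On the cap's axis, 59 mm above the cap's lower rim, 23 mm above its flat top and 13 mm under the bar's top. x runs along the bar, z up along the cap's axis.
- cap: The same cap, open side down on the bench: round skirt 68 mm outside diameter, 36 mm high, flat top; 72 mm high with the bar; 0.19 to 0.35 kg. Origin: centre of the lower rim, x along the bar. Inside, flush with the rim, three 5 mm steel pins point inwards, 120 degrees apart (one towards +x), leaving a clear circle of 48 mm.
- pot_mouth (a point): Centre of the flat top of the glue pot's neck, 121 mm above the bench, z up; its yaw says nothing about the thread. The pot is fixed: a steel tin, 110 mm diameter, 90 mm high to its flat shoulder. The aluminium neck stands 31 mm above the shoulder: core 46 mm in diameter, tapering to 32 mm over its top 16 mm, which centres the cap. Around it is the thread, 56 mm outside diameter (58 at its posts).
- pot_thread (a point): Point on the neck's axis, 15 mm above the shoulder, level with the thread's flat land. The land has 3 entry gaps for the pins, 120 degrees apart, 25 degrees wide, at angles not told; behind each stands a stop post, 5 mm above the land. Set on at a chance angle, the pins rest on the land (cap origin level with this point) or on the posts; turning forward then only jams against the posts.
- pot_shoulder (a point): Point on the neck's axis level with the shoulder. Turning back up to 110 degrees brings the pins over the gaps: a cap free to move down drops by its weight until its origin is 5 mm above this point, and the posts stop it. Then 60 to 80 degrees forward draws it down to 0 mm, rim on the shoulder: home. The thread ends at a solid stop 83 to 100 degrees forward of the drop. It turns easily; forced past 0.7 N m, the whole neck slips round.
- hammer_grip (a point): Hammer lying on the bench beyond the work, a bystander; the point is on its handle, x along the handle towards the head.
- last_center (a point): Wooden shoe last (200 mm long, 50 mm wide, 90 mm high), a bystander; the point is at its middle, 30 mm above the bench, x towards the toe.
- spray_center (a point): Upright spray can, 54 mm in diameter and 172 mm high, a bystander; the point is its centre.
- polish_center (a point): Flat round polish tin, 76 mm in diameter and 28 mm high, a bystander; the point is its centre.
There are look-alikes about, which are no part of the job. What is meant by the cap is not green or turquoise, and is the larger of those in its own colour.

How it is judged (in metres and radians):
On the way:
1. the cap, level on the neck, has dropped into its thread (horizontal distance between cap_grip and pot_mouth below 0.005 m and z of cap_grip in the frame of pot_mouth between 0.0302 and 0.0355 m and angle between cap_grip's own z axis and vertical below 0.08 rad), for 0.1 s.
At the end, for the whole second after the job is handed in: The cap is on the pot's neck, centred within 4 mm, level within 0.05 rad, screwed down to within 1.8 mm of fully home on the shoulder, at rest and let go (horizontal distance between cap_grip and pot_mouth below 0.004 m and z of cap_grip in the frame of pot_mouth between 0.025 and 0.0298 m and angle between cap_grip's own z axis and vertical below 0.05 rad and linear speed of cap below 0.02 m/s); the robot touches nothing.
It fails at once if a bystander is moved by more than 30 mm (distance of any of hammer_grip, last_center, spray_center, polish_center from where it was at the start of the episode above 0.03 m).
It also fails if it takes over 64 s, if anything falls off the work surface, if the arm or the gripper's body presses on something with over 40 N, if the wrist force passes 120 N, or if a joint passes its speed limit or range.

### The arm

A 6-joint arm with a two-finger parallel gripper is mounted at the origin on the work surface. World frame = base frame: x ahead of the robot, y to its left, z up, the work surface at z = 0. Lengths are in mm, angles in rad, forces in N, time in s.
With the tool pointing down it reaches from about 200 to 875 mm from the base axis. Payload 3.4 kg.
Tool frame: the origin (TCP) lies at the very end of the fingers, on their centre line; the grasp point (between the pads) lies 19 mm behind it (manip.grasp_offset is the distance from the TCP to the grasp point, in mm); x points along the fingers, y is the direction in which the jaws open and shut, and the axes are right-handed (so a half turn about x gives the same grasp; the last joint's range is limited). The gripper opens to 94 mm and grips with 3 to 60 N. Pads are 16 mm wide; open, the fingers measure 119 mm over their backs; the gripper's body (75 mm by 177 mm) begins 78 mm behind the grasp point.
Start: joints at [1.101, 0.276, 1.505, -0, 1.361, -0.121], TCP at [196.537, 540.406, 205.493] pointing down, gripper open.
Joint ranges: [-2.89, 2.89], [-0.75, 2.08], [0.22, 2.7], [-1.18, 4.32], [0.11, 2.71], [-2.7, 2.7]. Speed limits (rad/s): [2.57, 2.57, 3.14, 3.14, 3.14, 3.14].

### API

Orientations are given as a unit quaternion [w, x, y, z].
In Python, from bench import manip gives the robot as it stands.
- The arm moves only by the shell command python3 -m creep 'ROWS'. ROWS is JSON, a list of rows, each a list of 7 numbers: the shift along the tool's x, y, z in units of 0.05 m (1.0 is 0.05 m), then the turn, a rotation vector about the tool's x, y, z in units of pi rad (1.0 is pi rad), then the opening in per cent of the stroke, from 0 (shut) to 100 (fully open). A call has 1 to 5 rows; each row shifts and turns the pose as measured when the row begins, along the tool's axes as they then stand; what a row does not reach is not made up. A row lasts 1/10 s, in which the tool goes at most 50 mm and 8.59 degrees, less where a joint would pass 70% of its speed; a pose out of reach is approached as far as the arm can. A call with a number of a shift or a turn outside -1 to 1 is refused whole. A call with a gripper value outside its range is refused whole. The fingers move at their own pace and stop on an object; the grip force is fixed at half the most. Time passes only in rows, so rows that do not move let the fingers close. It gives the time, the measured TCP pose, the force and the opening at its end, in the units of the state.
- manip.state(): the state, without advancing time (a new reading comes with each control period).
- manip.get_image(name): name is "scene" or "side" or "wrist"; returns a dict with "img" (420x560x3 uint8, blue, green, red), "camera_matrix" (3x3 intrinsics, pixels), "eye" and "attitude" of the camera in the world. Camera axes: x right, y up, looking along -z (the intrinsics and any distortion apply to the point x, -y, -z); pixel columns grow to the right and rows downward; lengths in mm; the calibration is good to about 2 mm. A picture is of the moment at which its call begins. There is no depth.
- manip.finish_job(): hands the job in, once; it reports no verdict.
The state is a dict: "clock": time; "joints": joint angles; "joint_vel": joint speeds; "effort": joint torques, N m; "tool_pos": TCP position; "tool_rot": TCP orientation; "force": force on the tool from outside, world axes, zero at the start; "torque": the same for the moment, N m; "width": finger opening in mm.
Only numpy, scipy, OpenCV 4.12 (cv2) and the standard library are available. Lean on these libraries where they do the work, as an engineer would, in place of code of your own. Each camera call takes 0.05 s, during which the arm holds its last target.

## Working session

There is one attempt and no reset: what is moved stays moved. The work goes in short steps, Python scripts to look and compute and a shell command to move; the robot and the scene stay as the last step left them, time stands still between calls to the robot, and variables do not carry over. Pictures are saved under pics/ and viewed, and the job is handed in when it is done.

```bash
ls; mkdir -p pics
python3 - <<'E'
from bench import manip
import cv2
s=manip.state()
for k,v in s.items(): print(k,v)
for n in ["scene","side","wrist"]:
    d=manip.get_image(n); cv2.imwrite(f"pics/{n}0.png",d["img"]); print(n,d["camera_matrix"],d["eye"],d["attitude"],[k for k in d])
E
```

```text
pics
clock 0.0
joints [ 1.10099596e+00  2.76613757e-01  1.50612204e+00 -5.72290010e-06
  1.36066695e+00 -1.21011457e-01]
joint_vel [ 9.60773119e-04  1.40959040e-03 -4.95740795e-06 -7.83099763e-04
  5.58582960e-04 -4.16176535e-04]
effort [ 1.40982269e-03 -4.04574215e+01 -2.37229264e+01  7.01844064e-02
  3.43745865e-02 -1.53567776e-04]
tool_pos [196.27167669 539.87339041 204.59845438]
tool_rot [ 0.69619661  0.12207809  0.69656544 -0.12330373]
force [-0.57233377 -0.11489782 -0.52930645]
torque [ 0.01602555  0.00627094 -0.01937737]
width 93.93999803967124
scene [[469.24015803   0.         277.50692936]
 [  0.         469.24015803 208.60002701]
 [  0.           0.           1.        ]] [1042.99833416 -544.97941303 1057.99250915] [0.89516    0.29954315 0.10608295 0.31258419] ['img', 'camera_matrix', 'eye', 'attitude']
side [[433.55032999   0.         280.01396006]
 [  0.         433.55032999 215.64201008]
 [  0.           0.           1.        ]] [ 168.97017571 -791.13448494  778.9104196 ] [ 0.86774453  0.44104896 -0.11495638 -0.19819251] ['img', 'camera_matrix', 'eye', 'attitude']
wrist [[367.06629849   0.         282.21706423]
 [  0.         367.06629849 207.23299931]
 [  0.           0.           1.        ]] [129.7563198  563.9049627  383.71913792] [ 0.81276544 -0.10213327 -0.07054765  0.56921363] ['img', 'camera_matrix', 'eye', 'attitude']
```

View pics/scene0.png

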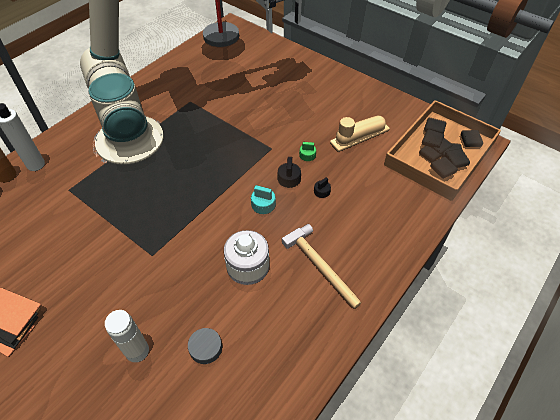

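View pics/side0.png

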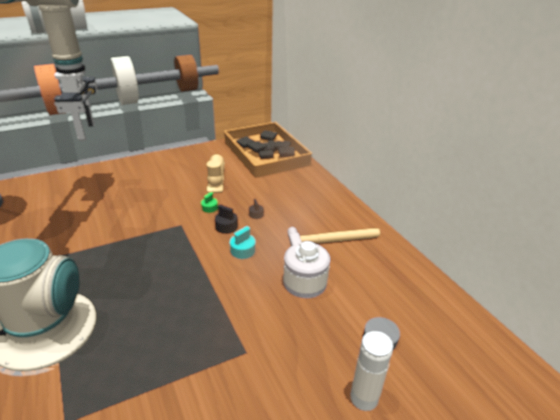

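View pics/wrist0.png

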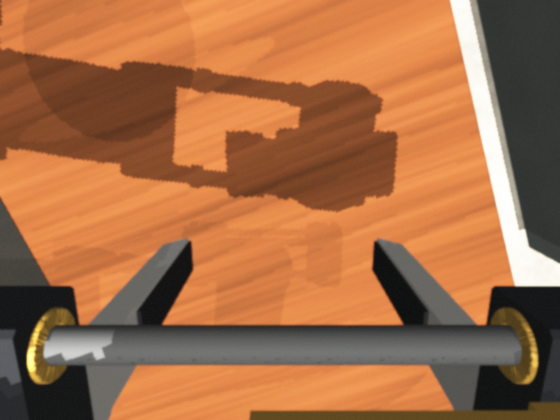

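Scene: the larger black cap is at about (289,174), the pot's neck at (246,240). In the side view the cap is at (227,222) and the pot neck at (308,248). The small black cap, (322,187), is a look-alike. I'll zoom in.

```bash
cat > h.py <<'E'
import numpy as np, cv2
from scipy.spatial.transform import Rotation as R
from bench import manip
def rot(q): return R.from_quat([q[1],q[2],q[3],q[0]])
def proj(d,P):
    c=(np.atleast_2d(P)-d["eye"])@rot(d["attitude"]).as_matrix()
    K=d["camera_matrix"]; p=np.c_[c[:,0],-c[:,1],-c[:,2]]@K.T
    return p[:,:2]/p[:,2:]
def ray(d,uv):
    K=d["camera_matrix"]; v=np.linalg.solve(K,[uv[0],uv[1],1]); v=np.array([v[0],-v[1],-v[2]])
    return rot(d["attitude"]).apply(v)
def plane(d,uv,z):
    r=ray(d,uv); e=np.array(d["eye"]); return e+r*(z-e[2])/r[2]
def tri(ds,uvs):
    A=0;b=0
    for d,uv in zip(ds,uvs):
        r=ray(d,uv); r/=np.linalg.norm(r); M=np.eye(3)-np.outer(r,r); A=A+M; b=b+M@np.array(d["eye"])
    return np.linalg.solve(A,b)
def crop(img,u0,v0,w,h,s,f): cv2.imwrite(f,cv2.resize(img[v0:v0+h,u0:u0+w],None,fx=s,fy=s,interpolation=cv2.INTER_CUBIC))
E
python3 - <<'E'
from h import *
import pickle
D={n:manip.get_image(n) for n in ["scene","side"]}
pickle.dump(D,open("D.pkl","wb"))
a=D["scene"]["img"][130:290,210:350]; b=D["side"]["img"][180:300,200:340]
crop(D["scene"]["img"],215,140,130,150,4,"pics/sc1.png"); crop(D["side"]["img"],200,190,150,110,5,"pics/si1.png")
E
```

```text
(no output)
```

View pics/sc1.png

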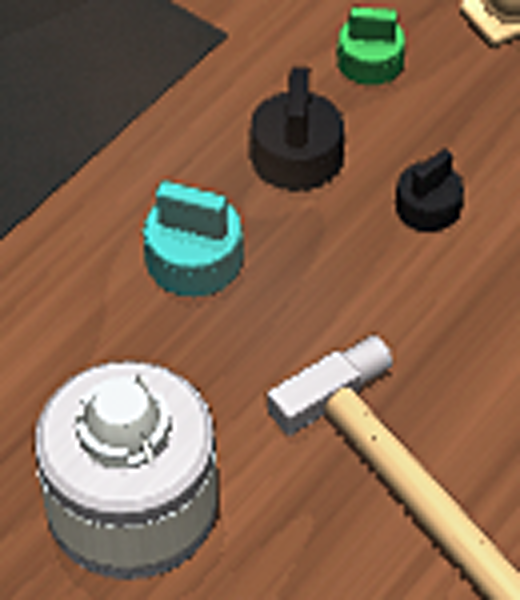

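View pics/si1.png

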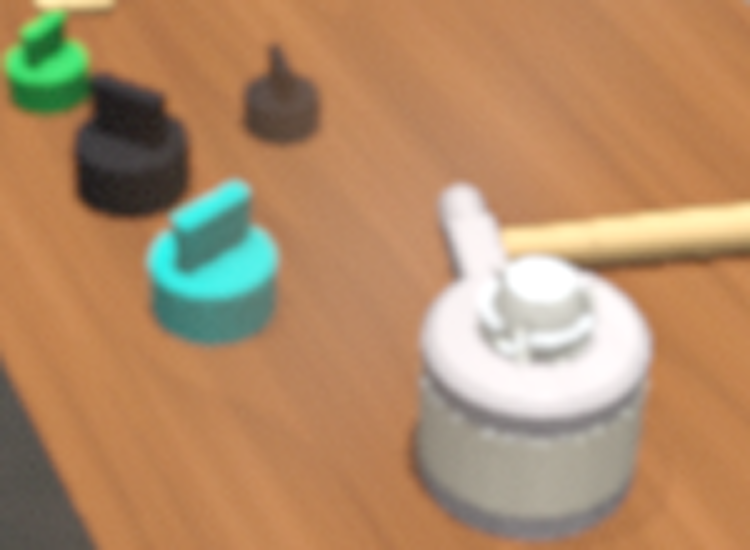

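Run:
```python
from h import *
import pickle
D=pickle.load(open("D.pkl","rb")); a,b=D["scene"],D["side"]
f=lambda x,y:(215+x/4,140+y/4); g=lambda x,y:(200+x/5,190+y/5)
p=plane(a,f(126,438),90); q=plane(b,g(537,341),90); print("pot",p,q,tri([a,b],[f(126,438),g(537,341)]))
p=plane(a,f(297,132),36); q=plane(b,g(132,150),36); print("cap",p,q,tri([a,b],[f(297,132),g(132,150)]))
# mask-based silhouette fit
from scipy.optimize import minimize
def hull(d,pts,sh):
    m=np.zeros(sh,np.uint8); h=cv2.convexHull(proj(d,pts).astype(np.float32)); cv2.fillPoly(m,[np.round(h*16).astype(np.int32)],1,shift=4); return m
th=np.linspace(0,2*np.pi,60)
def cyl(x,y,r,z): return np.c_[x+r*np.cos(th),y+r*np.sin(th),0*th+z]
def cap(d,x,y,yaw):
    sh=(420,560); m=hull(d,np.r_[cyl(x,y,34,0),cyl(x,y,34,36)],sh)
    c,s=np.cos(yaw),np.sin(yaw)
    P=np.array([[x+c*i-s*j,y+s*i+c*j,z] for i in(-24,24) for j in(-7,7) for z in (36,72)])
    return m|hull(d,P,sh)
x,y,_=(p+q)/2
w=[(275,150,30,45),(214,203,26,32)]
masks=[]
for d,(u,v,ww,hh),t in zip((a,b),w,(60,85)):
    g=d["img"].max(2); m=np.zeros(g.shape,np.uint8); m[v:v+hh,u:u+ww]=(g[v:v+hh,u:u+ww]<t); masks.append(m); print(m.sum())
def cost(P): return sum((cap(d,*P)!=m).sum() for d,m in zip((a,b),masks))
best=min(((cost((x+i,y+j,k)),x+i,y+j,k) for i in range(-12,13,3) for j in range(-12,13,3) for k in np.radians(range(0,180,10))))
print(best)
best=min(((cost((best[1]+i,best[2]+j,best[3]+k)),best[1]+i,best[2]+j,best[3]+k) for i in range(-3,4) for j in range(-3,4) for k in np.radians(range(-10,11,3))))
print(best,np.degrees(best[3]))
for n,d,m in zip("ab",(a,b),masks):
    im=d["img"].copy(); c,_=cv2.findContours(cap(d,*best[1:]),0,1); cv2.drawContours(im,c,-1,(0,0,255),1)
    h=cv2.convexHull(m*0) if 0 else None
    u,v=np.mean(proj(d,[[best[1],best[2],40]]),0).astype(int); crop(im,u-40,v-35,80,70,7,f"pics/fit{n}.png")
```

```text
pot [ 604.04102326 -118.92535778   90.        ] [ 592.20720392 -126.23813078   90.        ] [ 599.20229684 -114.46123267   78.55299239]
cap [506.1173644  178.98389185  36.        ] [494.72093769 168.59881124  36.        ] [500.21974814 186.80432041  23.20423151]
518
458
(np.int64(241), np.float64(497.4191510461295), np.float64(185.79135154116756), np.float64(1.9198621771937625))
(np.int64(229), np.float64(498.4191510461295), np.float64(185.79135154116756), np.float64(1.9547687622336491)) 112.0
```

```bash
python3 -c "
import cv2,numpy as np
cv2.imwrite('pics/fit.png',cv2.resize(np.hstack([cv2.imread('pics/fita.png'),cv2.imread('pics/fitb.png')]),None,fx=.7,fy=.7))"
```

```text
(no output)
```

View pics/fit.png

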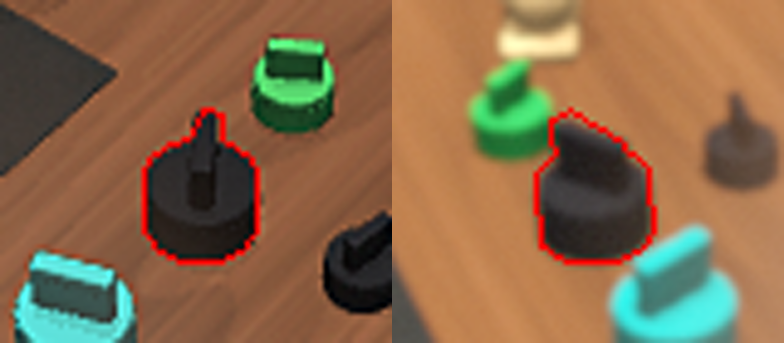

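Cap fit is about (498,186), bar yaw about 112°; pot about (598,-120). The two views disagree by roughly 10 mm, so I'll refine from the wrist camera above the cap.

```bash
cat >> h.py <<'E'
def info():
    s=manip.state(); T=rot(s["tool_rot"]).as_matrix()
    print("t %.2f"%s["clock"],"tcp",np.round(s["tool_pos"],1),"yawY %.1f"%np.degrees(np.arctan2(T[1,1],T[0,1])),"tilt %.2f"%np.degrees(np.arccos(-T[2,0])),"q",np.round(s["joints"],3),"F",np.round(s["force"],1),"M",np.round(s["torque"],2),"w %.1f"%s["width"])
    return s,T
def goto(p,yaw=None):
    """remaining shift (units .05m, tool axes) and rotvec (units pi) to TCP p with tool y at yaw deg, pointing down"""
    s,T=info(); sh=T.T@(np.array(p)-s["tool_pos"])/50
    y=np.radians(yaw); x=np.array([0,0,-1.]); yy=np.array([np.cos(y),np.sin(y),0]); G=np.c_[x,yy,np.cross(x,yy)]
    rv=R.from_matrix(T.T@G).as_rotvec()/np.pi
    print("shift",np.round(sh,3),"turn",np.round(rv,4),"max/row .0477")
E
python3 - <<'E'
from h import *
s,T=info(); print(np.round(T,2)); 
d=manip.get_image("wrist"); print("cam in tool",T.T@(np.array(d["eye"])-s["tool_pos"]),"look",T.T@rot(d["attitude"]).apply([0,0,-1]))
goto([499,187,205],22); goto([499,187,205],202)
E
```

```text
t 0.25 tcp [196.4 540.2 205.1] yawY 70.0 tilt 0.05 q [ 1.101  0.276  1.505  0.     1.361 -0.121] F [-0.3  0.1 -0.7] M [0.03 0.03 0.02] w 93.9
[[-0.    0.34  0.94]
 [-0.    0.94 -0.34]
 [-1.   -0.   -0.  ]]
cam in tool [-179.01064227   -0.51514012  -70.77353914] look [ 9.69136966e-01 -6.59041241e-05  2.46522892e-01]
t 0.30 tcp [196.5 540.2 205.2] yawY 70.0 tilt 0.03 q [ 1.101  0.276  1.505 -0.     1.361 -0.121] F [-0.7 -1.3 -0.2] M [ 0.02  0.   -0.03] w 94.3
shift [ 6.000e-03 -4.572e+00  8.101e+00] turn [2.668e-01 1.000e-04 2.000e-04] max/row .0477
t 0.30 tcp [196.5 540.2 205.2] yawY 70.0 tilt 0.03 q [ 1.101  0.276  1.505 -0.     1.361 -0.121] F [-0.7 -1.3 -0.2] M [ 0.02  0.   -0.03] w 94.3
shift [ 6.000e-03 -4.572e+00  8.101e+00] turn [-7.332e-01 -2.000e-04  1.000e-04] max/row .0477
```

```bash
python3 -m creep '[[0,-0.46,0.82,0,0,0,100],[0,-0.46,0.82,0,0,0,100],[0,-0.46,0.82,0,0,0,100],[0,-0.46,0.82,0,0,0,100],[0,-0.46,0.82,0,0,0,100]]'; python3 -m creep '[[0,-0.46,0.82,0,0,0,100],[0,-0.46,0.82,0,0,0,100],[0,-0.46,0.82,0,0,0,100],[0,-0.46,0.82,0,0,0,100]]';python3 -m creep '[[0,0,0,0.045,0,0,100],[0,0,0,0.045,0,0,100],[0,0,0,0.045,0,0,100],[0,0,0,0.045,0,0,100],[0,0,0,0.045,0,0,100]]'
python3 - <<'E'
from h import *
goto([499,187,205],22)
E
```

```text
clock: 0.8
tool_pos: [351.3, 362.4, 204.0]
tool_rot: [0.697, 0.119, 0.697, -0.118]
force: [0.5, -0.1, 0.2]
width: 94.1
clock: 1.2
tool_pos: [479.7, 215.0, 204.3]
tool_rot: [0.697, 0.12, 0.697, -0.117]
force: [0.6, 0.0, 0.6]
width: 94.0
clock: 1.7
tool_pos: [485.5, 207.4, 203.6]
tool_rot: [0.607, 0.365, 0.606, -0.363]
force: [0.2, 0.4, -0.0]
width: 93.7
t 1.70 tcp [485.5 207.4 203.6] yawY 28.0 tilt 0.19 q [ 2.710e-01  2.040e-01  1.608e+00  1.000e-03  1.326e+00 -2.180e-01] F [ 0.2  0.4 -0. ] M [-0.04  0.02  0.03] w 93.7
shift [-0.029  0.046  0.486] turn [ 0.0335 -0.0001 -0.001 ] max/row .0477
```

```bash
python3 -m creep '[[0,0.04,0.48,0.034,0,0,100],[0,0,0,0,0,0,100]]'
python3 - <<'E'
from h import *
import pickle
goto([499,187,205],22)
d=manip.get_image("wrist"); s=manip.state(); d["s"]=s; pickle.dump(d,open("w1.pkl","wb")); im=d["img"].copy()
for P in cap_pts if 0 else []: pass
cv2.imwrite("pics/w1.png",im)
E
```

```text
clock: 1.9
tool_pos: [498.7, 187.0, 203.6]
tool_rot: [0.585, 0.399, 0.584, -0.396]
force: [0.2, -0.1, -0.0]
width: 93.8
t 1.90 tcp [498.7 187.  203.6] yawY 21.6 tilt 0.20 q [ 2.270e-01  2.110e-01  1.599e+00  1.000e-03  1.328e+00 -1.500e-01] F [ 0.2 -0.1 -0. ] M [-0.04  0.1   0.03] w 93.8
shift [-0.029  0.006  0.002] turn [-0.0022 -0.0002 -0.0011] max/row .0477
```

View pics/w1.png

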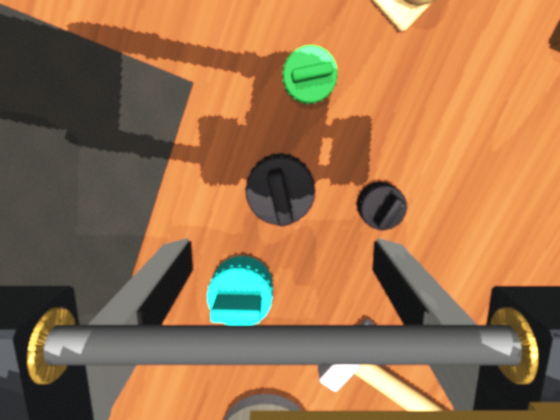

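Run:
```python
from h import *
import pickle
d=pickle.load(open("w1.pkl","rb"))
print(proj(d,[[499,187,0],[499,187,36],[499,187,72]]), plane(d,(281,189),36))
im=d["img"][145:235,235:330]; g=cv2.convertScaleAbs(im,alpha=2.5); cv2.imwrite("pics/w1c.png",cv2.resize(g,None,fx=6,fy=6,interpolation=cv2.INTER_CUBIC))
```

```text
[[281.78174063 182.93569723]
 [281.85860276 189.73488998]
 [281.952312   198.02437158]] [497.96681989 187.36682227  36.        ]
```

View pics/w1c.png

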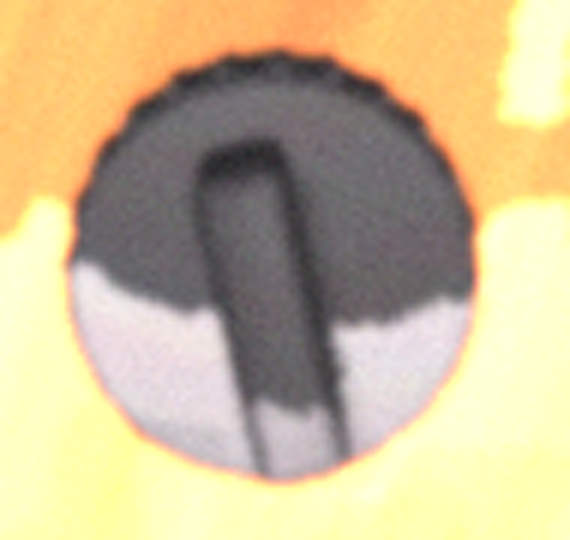

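Run:
```python
from h import *
import pickle
d=pickle.load(open("w1.pkl","rb"))
f=lambda x,y:(235+x/6,145+y/6)
print("disc",plane(d,f(271.5,281),36),"bar",plane(d,f(275,326),72))
p,q=plane(d,f(245,180),72),plane(d,f(305,472),72); v=p-q; print(np.linalg.norm(v),np.degrees(np.arctan2(v[1],v[0])))
for a,b in (((200,200),(260,470)),((285,150),(345,460))):
    v=plane(d,f(*a),72)-plane(d,f(*b),72);print(np.degrees(np.arctan2(v[1],v[0])))
print([plane(d,x,0)[:2] for x in((382,205),(310,73),(240,292))])
goto([499,186,130],33)
```

```text
disc [498.31589174 184.51325742  36.        ] bar [498.52476252 185.5598866   72.        ]
44.22520684138626 122.85549845115484
123.4631477407773
122.48622939007645
[array([608.01047048, 204.1852787 ]), array([484.47452935, 299.30081254]), array([501.07570092,  51.97348443])]
t 1.95 tcp [497.6 188.1 203.5] yawY 21.7 tilt 0.21 q [ 0.228  0.211  1.6    0.003  1.329 -0.151] F [-0.4  1.8 -0.2] M [-0.08  0.03 -0.01] w 94.3
shift [1.47  0.006 0.053] turn [-0.0627 -0.0007 -0.0009] max/row .0477
```

Wrist view: the cap's top disc is centred at about (280,192) and the bar leans about 11° left. That gives the cap at (498.5,185) with bar yaw about 123°, so the jaw axis should be at 33°.

```bash
python3 -m creep '[[0.5,0,0.04,-0.032,0,0,60],[0.5,0,0,-0.031,0,0,60],[0.5,0,0,0,0,0,60],[0.4,0,0,0,0,0,60],[0,0,0,0,0,0,60]]'
python3 - <<'E'
from h import *
goto([498.5,185.2,41],33)
d=manip.get_image("wrist");cv2.imwrite("pics/w2.png",d["img"])
E
```

```text
clock: 2.45
tool_pos: [497.4, 189.8, 107.0]
tool_rot: [0.624, 0.335, 0.624, -0.329]
force: [-0.5, 0.4, -0.6]
width: 58.4
t 2.45 tcp [497.4 189.8 107. ] yawY 34.0 tilt 0.45 q [ 0.229  0.285  1.753  0.007  1.098 -0.367] F [-0.5  0.4 -0.6] M [-0.13  0.04 -0.03] w 58.4
shift [ 1.32  -0.042  0.094] turn [ 0.0054 -0.0014 -0.0021] max/row .0477
```

View pics/w2.png

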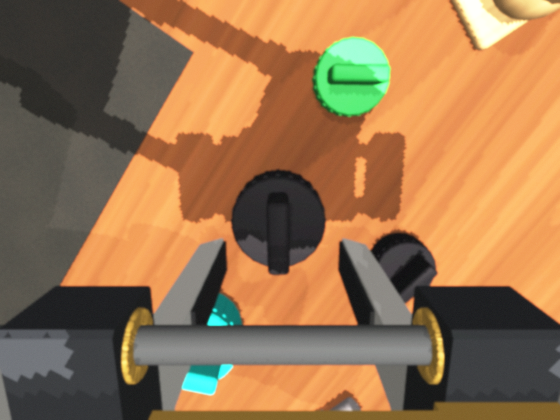

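Bar now vertical in the image at u≈278, midway between the fingers. Descending.

```bash
python3 -m creep '[[0.4,-0.03,0.09,0,0,-0.002,60],[0.4,0,0,0,0,0,60],[0.3,0,0,0,0,0,60],[0.1,0,0,0,0,0,60]]'
python3 - <<'E'
from h import *
goto([498.5,185.2,41],33.5)
d=manip.get_image("wrist");cv2.imwrite("pics/w3.png",d["img"])
E
```

```text
clock: 2.9
tool_pos: [504.6, 188.6, 53.2]
tool_rot: [0.627, 0.335, 0.623, -0.326]
force: [-0.4, -0.2, -0.2]
width: 56.4
t 2.90 tcp [504.6 188.6  53.2] yawY 34.2 tilt 0.82 q [ 0.225  0.346  1.819  0.006  0.964 -0.376] F [-0.4 -0.2 -0.2] M [ 0.04  0.04 -0.03] w 56.4
shift [ 0.242 -0.143 -0.012] turn [ 0.0038 -0.     -0.0046] max/row .0477
```

View pics/w3.png

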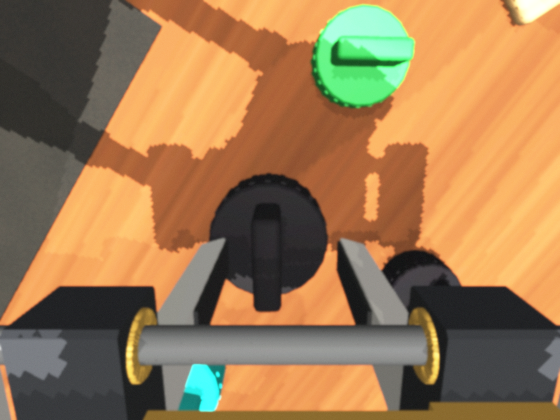

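```bash
python3 -m creep '[[0,-0.14,0,0,0,-0.0045,60],[0.15,0,0,0,0,0,60],[0,0,0,0,0,0,60]]'
python3 - <<'E'
from h import *
goto([498.5,185.2,41],34)
d=manip.get_image("wrist");cv2.imwrite("pics/w4.png",d["img"])
E
```

```text
clock: 3.25
tool_pos: [500.5, 185.3, 48.1]
tool_rot: [0.626, 0.332, 0.624, -0.33]
force: [0.0, -0.6, -0.3]
width: 56.2
t 3.25 tcp [500.5 185.3  48.1] yawY 34.2 tilt 0.25 q [ 0.224  0.35   1.828 -0.     0.959 -0.373] F [ 0.  -0.6 -0.3] M [-0.05  0.06 -0.03] w 56.2
shift [ 0.141 -0.035 -0.021] turn [ 0.0013  0.0005 -0.0013] max/row .0477
```

View pics/w4.png

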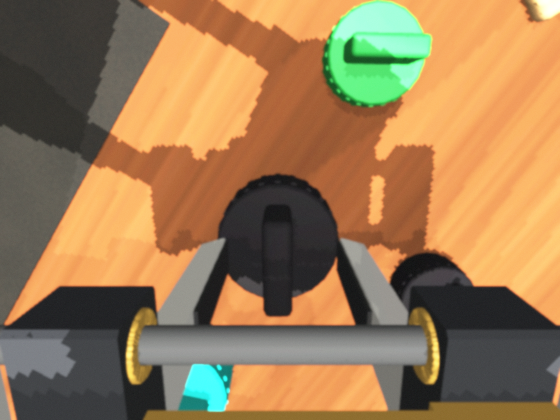

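```bash
python3 - <<'E'
from h import *
d=manip.get_image("wrist"); print(plane(d,(264+13,218),72),plane(d,(278,313),72),plane(d,(278,264),72)); print(proj(d,[[498.5,185.2,72]])); info()
E
python3 -m creep '[[0.14,-0.035,0,0,0,-0.001,60],[0,0,0,0,0,0,60]]'
```

```text
[484.13994303 205.67209037  72.        ] [510.61893377 167.27842152  72.        ] [496.69834754 187.87623985  72.        ]
[[277.98726979 270.56240734]]
t 3.35 tcp [501.  185.4  48.6] yawY 34.2 tilt 0.32 q [ 0.224  0.35   1.827 -0.     0.959 -0.373] F [-0.3 -0.5 -0.6] M [-0.05  0.07 -0.  ] w 56.3
clock: 3.55
tool_pos: [499.9, 184.4, 41.7]
tool_rot: [0.626, 0.331, 0.624, -0.33]
force: [-0.3, 0.5, -0.5]
width: 56.2
```

```bash
python3 -m creep '[[0,0,-0.05,0,0,-0.001,60],[0,0,0,0,0,0,20],[0,0,0,0,0,0,0],[0,0,0,0,0,0,0],[0,0,0,0,0,0,0]]';  python3 -m creep '[[0,0,0,0,0,0,0],[0,0,0,0,0,0,0]]'
python3 - <<'E'
from h import *
goto([498.5,185.2,141],33.5)
E
```

```text
clock: 4.05
tool_pos: [498.5, 186.8, 41.6]
tool_rot: [0.626, 0.33, 0.624, -0.331]
force: [0.4, -1.0, -0.8]
width: 28.1
clock: 4.25
tool_pos: [498.1, 186.6, 41.6]
tool_rot: [0.626, 0.33, 0.624, -0.331]
force: [0.2, -0.2, -0.2]
width: 13.6
t 4.25 tcp [498.1 186.6  41.6] yawY 34.2 tilt 0.16 q [ 0.23   0.358  1.835 -0.003  0.949 -0.366] F [ 0.2 -0.2 -0.2] M [-0.09  0.16  0.04] w 13.6
shift [-1.988 -0.012  0.032] turn [0.0041 0.0008 0.0004] max/row .0477
```

```bash
python3 -m creep '[[-0.8,0,0,0,0,0,0],[-0.8,0,0,0,0,0,0],[-0.8,0,0,0,0,0,0],[-0.8,0,0,0,0,0,0],[-0.4,0,0,0,0,0,0]]'
python3 - <<'E'
from h import *
import pickle
D=pickle.load(open("D.pkl","rb"));a,b=D["scene"],D["side"]
print("spray",plane(a,(121,323),172),plane(b,(376,347),172),"polish",plane(a,(205,343),28))
goto([598,-20,215],0)
w=manip.get_image("wrist");cv2.imwrite("pics/w5.png",w["img"])
E
```

```text
clock: 4.75
tool_pos: [493.3, 185.9, 220.8]
tool_rot: [0.621, 0.326, 0.629, -0.336]
force: [0.7, 0.6, -2.2]
width: 13.7
spray [ 557.7140527  -442.02542293  172.        ] [ 536.15166771 -452.67218956  172.        ] polish [ 665.12378741 -338.37618168   28.        ]
t 4.75 tcp [493.3 185.9 220.8] yawY 34.2 tilt 1.03 q [ 0.23   0.206  1.563 -0.002  1.39  -0.367] F [ 0.7  0.6 -2.2] M [-0.04 -0.07  0.  ] w 13.7
shift [ 0.108 -0.582  4.583] turn [0.1901 0.0004 0.0058] max/row .0477
```

View pics/w5.png

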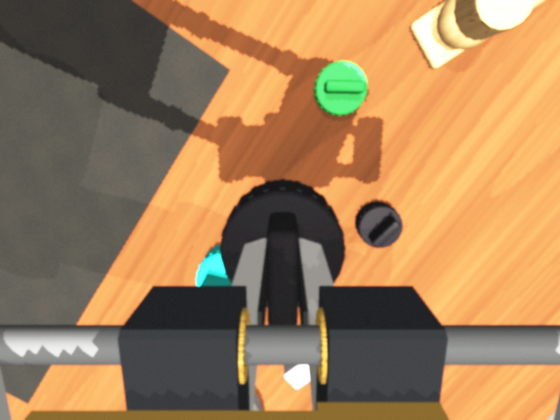

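```bash
python3 -m creep '[[0,0,0,0.047,0,0.002,0],[0,0,0,0.047,0,0.002,0],[0,0,0,0.047,0,0.002,0],[0,0,0,0.047,0,0,0],[0,0,0,0,0,0,0]]'; python3 -m creep '[[0,0.235,0.9,0,0,0,0],[0,0.235,0.9,0,0,0,0],[0,0.235,0.9,0,0,0,0],[0,0.235,0.9,0,0,0,0],[0,0.235,0.9,0,0,0,0]]'; python3 -m creep '[[0,0.235,0.9,0,0,0,0],[0,0.235,0.9,0,0,0,0],[0,0.235,0.9,0,0,0,0],[0,0.235,0.9,0,0,0,0],[0,0,0,0,0,0,0]]'
python3 - <<'E'
from h import *
import pickle
goto([598,-120,215],0)
w=manip.get_image("wrist");cv2.imwrite("pics/w6.png",w["img"]); pickle.dump(w,open("w6.pkl","wb"))
E
```

```text
clock: 5.3
tool_pos: [492.0, 185.6, 218.3]
tool_rot: [-0.498, -0.502, -0.499, 0.502]
force: [-0.5, 0.3, -3.4]
width: 13.9
clock: 5.8
tool_pos: [549.3, -38.9, 211.2]
tool_rot: [0.502, 0.493, 0.51, -0.495]
force: [0.1, 0.0, -2.9]
width: 13.7
clock: 6.3
tool_pos: [601.3, -231.0, 201.6]
tool_rot: [0.503, 0.488, 0.515, -0.494]
force: [0.1, -0.2, -3.8]
width: 13.8
t 6.30 tcp [ 601.3 -231.   201.6] yawY 2.0 tilt 1.04 q [-0.473  0.393  1.337 -0.003  1.429 -0.508] F [ 0.1 -0.2 -3.8] M [-0.02  0.07  0.04] w 13.8
shift [-0.253  0.008 -2.223] turn [ 0.0113 -0.0019  0.0054] max/row .0477
```

View pics/w6.png

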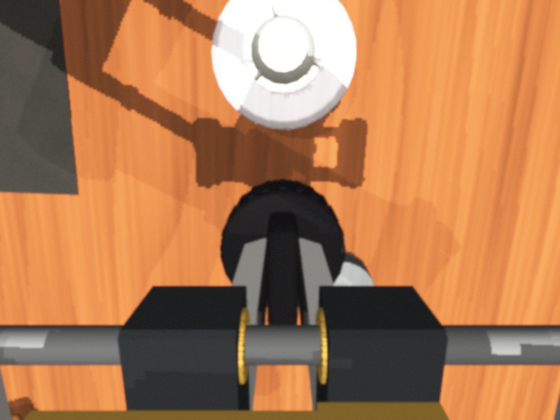

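Run:
```python
from h import *
import pickle
w=pickle.load(open("w6.pkl","rb"))
print(plane(w,(350,270),28),plane(w,(350,270),172))
im=w["img"][0:135,205:365]; g=np.clip((im.astype(float)/255)**2.0*255,0,255).astype(np.uint8)
cv2.imwrite("pics/w6c.png",cv2.resize(g,None,fx=4.4,fy=4.4,interpolation=cv2.INTER_CUBIC))
```

```text
[ 671.55185992 -312.91504253   28.        ] [ 643.30112359 -251.09979849  172.        ]
```

View pics/w6c.png

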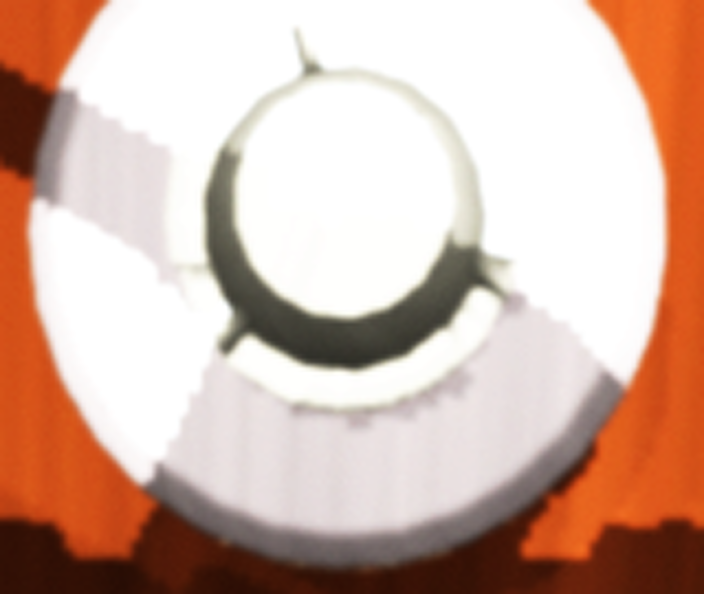

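Run:
```python
from h import *
import pickle
w=pickle.load(open("w6.pkl","rb"))
f=lambda x,y:(205+x/4.4,y/4.4)
print("core",plane(w,f(345,219),105))
for P in ([600,-120],):
  pass
from scipy.optimize import least_squares
# contour fits: core circle z=105 r23; observed pts: left 207, right 483, bottom 368 ; shoulder r55 z90: left 27,right 667,bottom 568
th=np.linspace(0,2*np.pi,721)
def ext(x,y,r,z):
    p=proj(w,np.c_[x+r*np.cos(th),y+r*np.sin(th),0*th+z]); p=(p-[205,0])*4.4; return p[:,0].min(),p[:,0].max(),p[:,1].max()
print(ext(600,-120,23,105),ext(600,-120,55,90))
print(least_squares(lambda p:np.array(ext(*p,23,105))-[207,483,368],[600,-120]).x, least_squares(lambda p:np.array(ext(*p,55,90))-[27,667,568],[600,-120]).x)
# edge-based: shoulder outline edge via saturation
```

```text
core [ 596.79841966 -116.32051394  105.        ]
(np.float64(220.3699757617994), np.float64(508.47844184566463), np.float64(395.2798839736363)) (np.float64(39.18276284334444), np.float64(691.9620663059221), np.float64(590.6791380580261))
[ 596.7461055  -115.91838501] [ 596.72796345 -116.31578606]
```

Wrist view: neck core centred at about (283,50), which puts the pot axis at (596.8,-116). Core and shoulder agree to 0.5 mm. The thread gaps look to be just clockwise of about 106/226/346° world, so I expect to turn back roughly 12° or 72°.

```bash
python3 -m creep '[[-0.15,0,-0.77,0,0,0.003,0],[-0.1,0,-0.77,0,0,0.002,0],[0,-0.1,-0.76,0,0,0,0],[0,0,0,0,0,0,0]]'
python3 - <<'E'
from h import *
goto([596.8,-116,180],0)
E
```

```text
clock: 6.75
tool_pos: [587.3, -106.7, 210.1]
tool_rot: [0.503, 0.491, 0.518, -0.488]
force: [0.5, -1.0, -3.2]
width: 13.8
t 6.75 tcp [ 587.3 -106.7  210.1] yawY 2.4 tilt 1.26 q [-0.305  0.316  1.436  0.014  1.408 -0.35 ] F [ 0.5 -1.  -3.2] M [-0.1   0.02 -0.04] w 13.8
shift [0.595 0.19  0.206] turn [ 0.0135 -0.0058  0.0039] max/row .0477
```

```bash
python3 -m creep '[[0.2,0.18,0.2,0.013,-0.006,0.004,0],[0.2,0,0,0,0,0,0],[0,0,0,0,0,0,0]]'
python3 - <<'E'
from h import *
goto([596.8,-116,180],0)
d=manip.get_image("scene"); crop(d["img"],205,190,90,100,7,"pics/sc2.png")
e=manip.get_image("side"); crop(e["img"],265,200,90,100,7,"pics/si2.png")
cv2.imwrite("pics/both2.png",cv2.resize(np.hstack([cv2.imread("pics/sc2.png"),cv2.imread("pics/si2.png")]),None,fx=.63,fy=.63))
E
```

```text
clock: 7.05
tool_pos: [594.2, -111.5, 188.1]
tool_rot: [0.502, 0.497, 0.504, -0.497]
force: [0.2, 0.6, -3.3]
width: 13.9
t 7.05 tcp [ 594.2 -111.5  188.1] yawY 0.7 tilt 0.16 q [-0.3    0.332  1.467 -0.     1.346 -0.312] F [ 0.2  0.6 -3.3] M [-0.09  0.14  0.01] w 13.9
shift [0.161 0.052 0.091] turn [ 0.0038 -0.0002  0.0008] max/row .0477
```

View pics/both2.png

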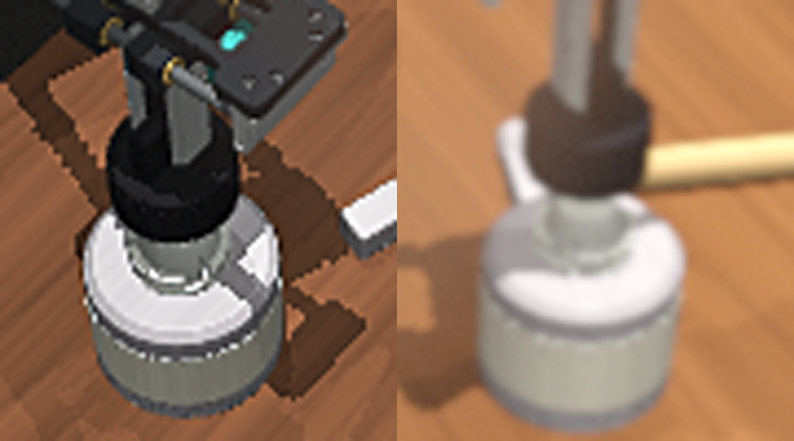

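Cap hovers just over the neck, about 5 mm short, matching the residual. Correct it and lower.

```bash
python3 -m creep '[[0,0.06,0.12,0.004,0,0.001,0],[0.2,0,0,0,0,0,0],[0.1,0,0,0,0,0,0],[0,0,0,0,0,0,0]]'
python3 - <<'E'
from h import *
goto([596.8,-116,147],0)
E
```

```text
clock: 7.55
tool_pos: [598.9, -120.1, 173.9]
tool_rot: [0.5, 0.502, 0.498, -0.5]
force: [0.4, 0.1, -4.1]
width: 13.4
t 7.55 tcp [ 598.9 -120.1  173.9] yawY -0.2 tilt 0.26 q [-3.120e-01  3.450e-01  1.482e+00  1.000e-03  1.310e+00 -3.090e-01] F [ 0.4  0.1 -4.1] M [-0.12  0.07  0.02] w 13.4
shift [ 0.538 -0.045 -0.082] turn [-0.0011  0.0002 -0.0014] max/row .0477
```

```bash
python3 -m creep '[[0,-0.04,-0.07,0,0,-0.001,0],[0.2,0,0,0,0,0,0],[0,0,0,0,0,0,0]]'
python3 - <<'E'
from h import *
goto([596.8,-116,147],0)
E
python3 -m creep '[[0.1,0,0,0,0,0,0],[0,0,0,0,0,0,0]]'
python3 - <<'E'
from h import *
goto([596.8,-116,147],0)
E
```

```text
clock: 7.85
tool_pos: [596.5, -116.4, 162.8]
tool_rot: [0.499, 0.501, 0.499, -0.501]
force: [0.1, 0.8, -3.1]
width: 13.8
t 7.85 tcp [ 596.5 -116.4  162.8] yawY -0.2 tilt 0.03 q [-0.307  0.35   1.503  0.     1.288 -0.303] F [ 0.1  0.8 -3.1] M [-0.04  0.08  0.01] w 13.8
shift [ 0.316  0.006 -0.008] turn [-0.0012  0.     -0.0001] max/row .0477
clock: 8.05
tool_pos: [596.4, -116.2, 157.2]
tool_rot: [0.499, 0.501, 0.499, -0.501]
force: [-0.4, 0.2, -2.7]
width: 14.0
t 8.05 tcp [ 596.4 -116.2  157.2] yawY -0.2 tilt 0.01 q [-0.307  0.354  1.511  0.     1.276 -0.303] F [-0.4  0.2 -2.7] M [-0.05  0.09 -0.05] w 14.0
shift [ 0.204  0.007 -0.003] turn [-0.0011 -0.     -0.0001] max/row .0477
```

```bash
python3 -m creep '[[0.1,0,0,0,0,0,0],[0,0,0,0,0,0,0]]'; python3 -m creep '[[0.06,0,0,0,0,0,0],[0,0,0,0,0,0,0]]'
python3 - <<'E'
from h import *
goto([596.8,-116,147],0)
E
```

```text
clock: 8.25
tool_pos: [596.6, -116.2, 151.9]
tool_rot: [0.499, 0.501, 0.499, -0.501]
force: [-1.0, 0.8, -2.9]
width: 13.7
clock: 8.45
tool_pos: [596.7, -116.2, 148.7]
tool_rot: [0.499, 0.501, 0.499, -0.501]
force: [-0.4, -0.4, -3.4]
width: 13.6
t 8.45 tcp [ 596.7 -116.2  148.7] yawY -0.2 tilt 0.04 q [-0.307  0.36   1.524  0.     1.257 -0.303] F [-0.4 -0.4 -3.4] M [-0.05  0.06 -0.  ] w 13.6
shift [ 0.034  0.003 -0.004] turn [-0.001   0.0001 -0.0002] max/row .0477
```

```bash
python3 -m creep '[[0.04,0,0,0,0,0,0],[0,0,0,0,0,0,0]]'; python3 -m creep '[[0.03,0,0,0,0,0,0],[0,0,0,0,0,0,0]]'
python3 - <<'E'
from h import *
goto([596.8,-116,147],0)
E
```

```text
clock: 8.65
tool_pos: [596.8, -116.2, 146.8]
tool_rot: [0.499, 0.501, 0.499, -0.501]
force: [0.2, -0.1, -3.2]
width: 14.0
clock: 8.85
tool_pos: [596.9, -116.2, 146.6]
tool_rot: [0.5, 0.501, 0.499, -0.5]
force: [-0.8, -0.3, -3.0]
width: 13.8
t 8.85 tcp [ 596.9 -116.2  146.6] yawY -0.2 tilt 0.11 q [-0.307  0.361  1.528  0.     1.251 -0.304] F [-0.8 -0.3 -3. ] M [ 0.    0.19 -0.03] w 13.8
shift [-0.007 -0.001 -0.004] turn [-0.001   0.0001 -0.0006] max/row .0477
```

```bash
python3 -m creep '[[0.03,0,0,0,0,0,0],[0,0,0,0,0,0,0]]'
python3 - <<'E'
from h import *
goto([596.8,-116,147],0)
E
```

```text
clock: 9.05
tool_pos: [596.8, -116.2, 146.6]
tool_rot: [0.5, 0.501, 0.498, -0.5]
force: [-0.9, -0.8, -2.3]
width: 14.0
t 9.05 tcp [ 596.8 -116.2  146.6] yawY -0.2 tilt 0.16 q [-0.307  0.36   1.529  0.     1.249 -0.303] F [-0.9 -0.8 -2.3] M [0.04 0.24 0.01] w 14.0
shift [-0.009 -0.    -0.003] turn [-0.001   0.0002 -0.0009] max/row .0477
```

Resting on the land at exactly the predicted height. Turn back with slight downward bias.

```bash
for i in 1; do python3 -m creep '[[0.03,0,0,-0.03,0,0,0],[0.03,0,0,-0.02,0,0,0],[0,0,0,0,0,0,0]]'; done
python3 - <<'E'
from h import *
goto([596.8,-116,147],0)
E
```

```text
clock: 9.35
tool_pos: [597.4, -114.2, 146.6]
tool_rot: [0.539, 0.461, 0.537, -0.457]
force: [-1.6, 0.4, -2.6]
width: 13.8
t 9.35 tcp [ 597.4 -114.2  146.6] yawY 9.1 tilt 0.36 q [-0.306  0.359  1.531  0.004  1.247 -0.466] F [-1.6  0.4 -2.6] M [ 0.01  0.26 -0.03] w 13.8
shift [-0.008 -0.017  0.033] turn [ 0.0504 -0.0006 -0.0019] max/row .0477
```

```bash
python3 -m creep '[[0.02,-0.01,0.03,-0.02,0,-0.002,0],[0.03,0,0,-0.02,0,0,0],[0,0,0,0,0,0,0]]'
python3 - <<'E'
from h import *
goto([596.8,-116,147],0)
E
```

```text
clock: 9.65
tool_pos: [597.1, -115.1, 146.5]
tool_rot: [0.566, 0.424, 0.566, -0.423]
force: [-0.7, -0.3, -2.0]
width: 13.6
t 9.65 tcp [ 597.1 -115.1  146.5] yawY 16.4 tilt 0.12 q [-0.306  0.361  1.527  0.002  1.253 -0.593] F [-0.7 -0.3 -2. ] M [ 0.08  0.27 -0.02] w 13.6
shift [-0.01  -0.011  0.015] turn [ 0.091  -0.0005 -0.0004] max/row .0477
```

```bash
python3 -m creep '[[0.03,-0.01,0.015,-0.03,0,0,0],[0.03,0,0,-0.03,0,0,0],[0.02,0,0,0,0,0,0]]'
python3 - <<'E'
from h import *
goto([596.8,-116,147],0)
E
python3 -m creep '[[0.03,-0.01,0.015,-0.03,0,0,0],[0.03,0,0,-0.03,0,-0.001,0],[0.02,0,0,0,0,0,0]]'
python3 - <<'E'
from h import *
goto([596.8,-116,147],0)
E
```

```text
clock: 9.95
tool_pos: [597.0, -115.4, 146.3]
tool_rot: [0.605, 0.369, 0.603, -0.366]
force: [-2.5, 0.9, 5.0]
width: 13.8
t 9.95 tcp [ 597.  -115.4  146.3] yawY 27.3 tilt 0.23 q [-0.307  0.36   1.53   0.003  1.249 -0.786] F [-2.5  0.9  5. ] M [-0.01  0.68  0.07] w 13.8
shift [-0.014 -0.008  0.008] turn [ 0.1519 -0.0004 -0.0012] max/row .0477
clock: 10.25
tool_pos: [597.0, -115.9, 146.3]
tool_rot: [0.637, 0.309, 0.635, -0.308]
force: [-2.0, 0.0, 4.1]
width: 13.8
t 10.25 tcp [ 597.  -115.9  146.3] yawY 38.3 tilt 0.20 q [-0.307  0.36   1.53   0.002  1.249 -0.976] F [-2.   0.   4.1] M [0.02 0.6  0.07] w 13.8
shift [-0.015 -0.004 -0.001] turn [ 2.128e-01  2.000e-04 -1.100e-03] max/row .0477
```

```bash
python3 -m creep '[[0.03,0,0,-0.03,0,0,0],[0.02,0,0,-0.03,0,-0.001,0],[0.02,0,0,0,0,0,0]]'
python3 - <<'E'
from h import *
goto([596.8,-116,147],0)
E
python3 -m creep '[[0.03,0,0,-0.03,0,0,0],[0.02,0,0,-0.03,0,-0.001,0],[0.02,0,0,0,0,0,0]]'
python3 - <<'E'
from h import *
goto([596.8,-116,147],0)
E
```

```text
clock: 10.55
tool_pos: [596.3, -116.0, 145.0]
tool_rot: [0.664, 0.246, 0.662, -0.247]
force: [-3.9, 0.9, 5.8]
width: 13.9
t 10.55 tcp [ 596.3 -116.   145. ] yawY 49.2 tilt 0.15 q [-0.305  0.361  1.532 -0.002  1.247 -1.164] F [-3.9  0.9  5.8] M [0.26 0.94 0.15] w 13.9
shift [-0.039  0.005  0.008] turn [ 2.735e-01  9.000e-04 -1.000e-04] max/row .0477
clock: 10.85
tool_pos: [596.9, -115.9, 139.9]
tool_rot: [0.683, 0.182, 0.682, -0.185]
force: [-0.5, 0.7, -2.7]
width: 13.5
t 10.85 tcp [ 596.9 -115.9  139.9] yawY 59.9 tilt 0.26 q [-0.304  0.366  1.538 -0.004  1.236 -1.347] F [-0.5  0.7 -2.7] M [ 0.09  0.15 -0.01] w 13.5
shift [-0.142 -0.002 -0.   ] turn [0.3327 0.0014 0.0005] max/row .0477
```

Dropping into the gap. Straight down now.

```bash
python3 -m creep '[[0.05,0,0,0,0.001,0,0],[0.03,0,0,0,0,0,0],[0,0,0,0,0,0,0]]'
python3 - <<'E'
from h import *
goto([596.8,-116,136.6],0)
E
```

```text
clock: 11.15
tool_pos: [597.0, -116.0, 136.4]
tool_rot: [0.682, 0.185, 0.683, -0.188]
force: [-1.4, 1.0, -0.9]
width: 14.3
t 11.15 tcp [ 597.  -116.   136.4] yawY 59.4 tilt 0.20 q [-0.304  0.37   1.54  -0.003  1.233 -1.34 ] F [-1.4  1.  -0.9] M [ 0.18  0.28 -0.01] w 14.3
shift [-0.004 -0.002 -0.004] turn [0.33   0.0005 0.0011] max/row .0477
```

Dropped, matching the 136.6 prediction. Screw forward, following down.

```bash
python3 -m creep '[[0.01,0,0,0,0,0,0],[0.02,0,0,0.03,0,0.001,0],[0.02,0,0,0.03,0,0,0],[0.02,0,0,0,0,0,0]]'
python3 - <<'E'
from h import *
goto([596.8,-116,131.6],0)
E
python3 -m creep '[[0.02,0,0,0.03,0,0,0],[0.02,0,0,0.03,0,0,0],[0.02,0,0,0,0,0,0]]'
python3 - <<'E'
from h import *
goto([596.8,-116,131.6],0)
E
```

```text
clock: 11.55
tool_pos: [596.8, -116.3, 136.2]
tool_rot: [0.66, 0.254, 0.659, -0.254]
force: [-1.8, 1.6, 5.6]
width: 14.0
t 11.55 tcp [ 596.8 -116.3  136.2] yawY 47.9 tilt 0.07 q [-3.060e-01  3.690e-01  1.543e+00 -1.000e-03  1.229e+00 -1.142e+00] F [-1.8  1.6  5.6] M [ 0.3   0.54 -0.15] w 14.0
shift [ 0.093  0.004 -0.004] turn [ 2.661e-01  4.000e-04 -1.000e-04] max/row .0477
clock: 11.85
tool_pos: [596.6, -116.1, 135.6]
tool_rot: [0.632, 0.318, 0.631, -0.318]
force: [-1.8, 1.7, 7.1]
width: 13.9
t 11.85 tcp [ 596.6 -116.1  135.6] yawY 36.5 tilt 0.13 q [-3.060e-01  3.680e-01  1.545e+00 -1.000e-03  1.226e+00 -9.440e-01] F [-1.8  1.7  7.1] M [ 0.32  0.71 -0.19] w 13.9
shift [0.081 0.004 0.001] turn [ 0.203   0.0005 -0.0005] max/row .0477
```

```bash
python3 -m creep '[[0.02,0,0,0.03,0,0,0],[0.02,0,0,0.03,0,0,0],[0.02,0,0,0,0,0,0]]'
python3 - <<'E'
from h import *
goto([596.8,-116,131.6],0)
E
python3 -m creep '[[0.02,0,0,0.03,0,0,0],[0.02,0,0,0.03,0,0,0],[0.02,0,0,0,0,0,0]]'
python3 - <<'E'
from h import *
goto([596.8,-116,131.6],0)
E
```

```text
clock: 12.15
tool_pos: [596.5, -116.2, 134.8]
tool_rot: [0.599, 0.378, 0.597, -0.378]
force: [-1.6, 1.9, 8.2]
width: 13.9
t 12.15 tcp [ 596.5 -116.2  134.8] yawY 25.4 tilt 0.18 q [-3.060e-01  3.680e-01  1.547e+00 -1.000e-03  1.223e+00 -7.500e-01] F [-1.6  1.9  8.2] M [ 0.39  0.8  -0.04] w 13.9
shift [ 0.063  0.007 -0.001] turn [ 0.1413  0.0007 -0.0007] max/row .0477
clock: 12.45
tool_pos: [596.3, -116.1, 133.7]
tool_rot: [0.56, 0.433, 0.558, -0.433]
force: [-2.5, 1.6, 9.1]
width: 13.8
t 12.45 tcp [ 596.3 -116.1  133.7] yawY 14.5 tilt 0.22 q [-3.06e-01  3.68e-01  1.55e+00 -1.00e-03  1.22e+00 -5.58e-01] F [-2.5  1.6  9.1] M [ 0.41  0.72 -0.1 ] w 13.8
shift [0.043 0.01  0.001] turn [ 0.0803  0.0007 -0.001 ] max/row .0477
```

```bash
python3 -m creep '[[0.02,0,0,0.03,0,-0.001,0],[0.02,0,0,0.03,0,0,0],[0.02,0,0,0,0,0,0]]'
python3 - <<'E'
from h import *
goto([596.8,-116,131.6],0)
E
python3 -m creep '[[0.02,0.01,0,0.02,0,-0.001,0],[0.02,0,0,0.02,0,0,0],[0.01,0,0,0,0,0,0]]'
python3 - <<'E'
from h import *
goto([596.8,-116,131.6],0)
E
```

```text
clock: 12.75
tool_pos: [596.3, -116.2, 132.8]
tool_rot: [0.516, 0.484, 0.514, -0.485]
force: [-2.0, 2.5, 8.4]
width: 13.7
t 12.75 tcp [ 596.3 -116.2  132.8] yawY 3.6 tilt 0.19 q [-0.305  0.37   1.55  -0.003  1.22  -0.366] F [-2.   2.5  8.4] M [ 0.45  0.74 -0.14] w 13.7
shift [ 0.024  0.01  -0.004] turn [ 0.0198  0.001  -0.0004] max/row .0477
clock: 13.05
tool_pos: [596.4, -116.2, 132.4]
tool_rot: [-0.485, -0.514, -0.484, 0.517]
force: [-1.6, 1.1, 3.8]
width: 13.7
t 13.05 tcp [ 596.4 -116.2  132.4] yawY -3.5 tilt 0.24 q [-0.304  0.372  1.547 -0.004  1.223 -0.241] F [-1.6  1.1  3.8] M [ 0.3   0.56 -0.05] w 13.7
shift [ 0.015  0.009 -0.005] turn [-0.0196  0.0012  0.0006] max/row .0477
```

```bash
python3 -m creep '[[0.02,0,0,0.025,0.001,0,0],[0.02,0,0,0.02,0,0,0],[0.01,0,0,0,0,0,0]]'
python3 - <<'E'
from h import *
goto([596.8,-116,131.6],0)
E
python3 -m creep '[[0.02,0,0,0.02,0,0,0],[0.02,0,0,0.015,0,0,0],[0.01,0,0,0,0,0,0]]'
python3 - <<'E'
from h import *
goto([596.8,-116,131.6],0)
E
```

```text
clock: 13.35
tool_pos: [596.0, -116.3, 131.6]
tool_rot: [-0.447, -0.547, -0.447, 0.548]
force: [-1.3, 1.7, 4.3]
width: 13.7
t 13.35 tcp [ 596.  -116.3  131.6] yawY -11.6 tilt 0.09 q [-3.060e-01  3.720e-01  1.549e+00 -1.000e-03  1.221e+00 -1.040e-01] F [-1.3  1.7  4.3] M [ 0.35  0.49 -0.08] w 13.7
shift [ 0.001  0.014 -0.009] turn [-0.0643  0.0003  0.0004] max/row .0477
clock: 13.65
tool_pos: [596.1, -116.2, 131.6]
tool_rot: [-0.418, -0.571, -0.417, 0.571]
force: [-1.8, -0.1, 3.3]
width: 13.9
t 13.65 tcp [ 596.1 -116.2  131.6] yawY -17.7 tilt 0.09 q [-3.060e-01  3.710e-01  1.551e+00 -1.000e-03  1.219e+00  3.000e-03] F [-1.8 -0.1  3.3] M [ 0.07  0.56 -0.03] w 13.9
shift [-0.001  0.012 -0.008] turn [-0.0984  0.0005 -0.0002] max/row .0477
```

Height settled at the predicted 131.6 after about 77° forward. Release and look.

```bash
python3 -m creep '[[0,0,0,0,0,0,0],[0,0,0,0,0,0,30],[0,0,0,0,0,0,45],[0,0,0,0,0,0,45],[0,0,0,0,0,0,45]]'; python3 -m creep '[[-0.3,0,0,0,0,0,45],[-0.5,0,0,0,0,0,45],[-0.5,0,0,0,0,0,45],[-0.5,0,0,0,0,0,45],[0,0,0,0,0,0,45]]';  python3 - <<'E'
from h import *
import pickle
s,T=info()
w=manip.get_image("wrist");cv2.imwrite("pics/w8.png",w["img"]); pickle.dump(w,open("w8.pkl","wb"))
d=manip.get_image("scene"); e=manip.get_image("side"); pickle.dump((d,e),open("D8.pkl","wb"))
f=lambda i,u,v:cv2.resize(i[v:v+100,u:u+90],None,fx=4.4,fy=4.4,interpolation=cv2.INTER_CUBIC)
cv2.imwrite("pics/both8.png",np.hstack([f(d["img"],205,190),f(e["img"],265,200)]))
E
```

```text
clock: 14.15
tool_pos: [598.0, -117.3, 130.2]
tool_rot: [0.42, 0.571, 0.417, -0.57]
force: [-0.6, -0.2, -0.1]
width: 40.9
clock: 14.65
tool_pos: [597.8, -117.3, 220.7]
tool_rot: [-0.419, -0.57, -0.418, 0.57]
force: [0.4, -0.1, -0.2]
width: 42.0
t 14.65 tcp [ 597.8 -117.3  220.7] yawY -17.4 tilt 0.13 q [-0.307  0.32   1.404 -0.002  1.417 -0.002] F [ 0.4 -0.1 -0.2] M [-0.11  0.04 -0.02] w 42.0
```

View pics/w8.png

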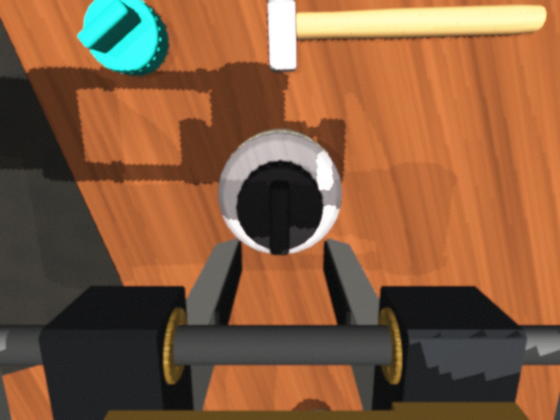

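View pics/both8.png

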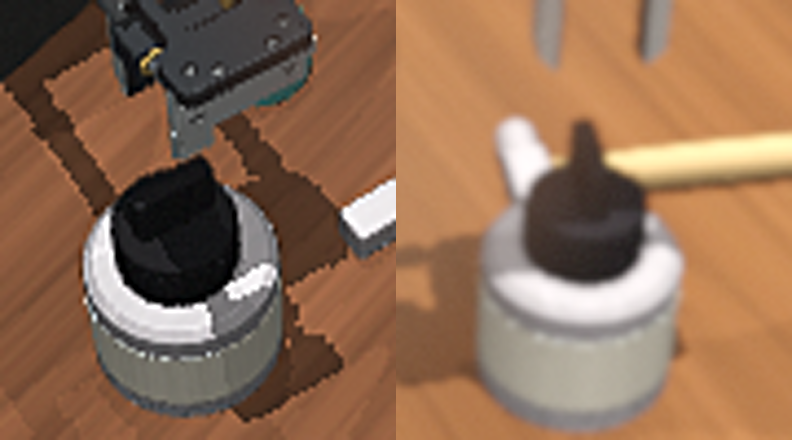

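The cap sits level with its rim on the shoulder (scene crop (175,235), side (585,225)). It is centred in the wrist view at (280,208), and the gripper is clear above it. Handing in.

```bash
python3 -m creep '[[0,0,0,0,0,0,45],[0,0,0,0,0,0,45]]'
python3 - <<'E'
from bench import manip
print(manip.finish_job())
E
```

```text
clock: 15.0
tool_pos: [593.4, -116.0, 213.0]
tool_rot: [-0.415, -0.567, -0.422, 0.573]
force: [-0.1, -0.5, 1.3]
width: 42.0
the job is handed in; nothing more can be done
None
```

The glue pot is closed and the job is handed in at about 15 s of the 64 s allowed; the hand-in itself gives no verdict.

**What I did:**
- I gripped the larger black cap by its bar and set it on the neck, where the tool stopped at 146.6 mm, the height expected on the land.
- I turned it back about 60° until it dropped to 136.4 mm (136.6 expected).
- I screwed it forward about 77° to 131.6 mm, the expected home height. It stayed there over the last 6° of turning. The moment about the neck's axis in the readings between moves stayed under 0.2 N m.
- I then opened the gripper and lifted it clear.

**Last checks:**
- **Cap:** the final pictures show it centred, level and with its rim on the shoulder. The gripper was well above it, with forces near zero.
- **Bystanders:** I kept the arm away from all of them. The hammer looks unmoved in the last pictures. I did not measure the bystanders again at the end.

**What disagreed:**
- The fixed side camera disagreed with the scene camera by about 10–20 mm, so I relied on the wrist camera and on contact heights.
- The tool drifted a few millimetres, to 213 mm height, just before hand-in, still well clear of the cap.

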